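# Sweet tube into its hole in the display rack

## Task

In the sweet shop, take the tube of sweets that is standing on the red mat and stand it upright in the one hole of the wooden display rack that fits its diameter: the smallest hole it will go into, all the way down to the bottom. Leave the tube on the blue mat standing where it is.

Things in the scene. Friction and masses are not known exactly. Their poses are not given: they have to be found in the camera images.
- red_mat: Fixed thin round red plastic mat, 84 mm in diameter, 3 mm thick; origin at the centre of its underside. The tube to be put away stands about its middle. A like mat in blue, not listed, carries the other tube. Which tube is on which mat varies.
- slim_tube: Upright closed clear tube of red, yellow and orange sweets with a white cap, a plain cylinder 32 mm in diameter and 120 mm tall, about 100 g, rigid. Origin at the centre of its underside, z up along the tube. It starts upright on the red or the blue mat. Its hole in the rack is the 40 mm one.
- wide_tube: Upright closed clear tube of red, yellow and orange sweets with a white cap, a plain cylinder 46 mm in diameter and 120 mm tall, about 200 g, rigid. Origin at the centre of its underside, z up along the tube. It starts upright on the red or the blue mat. Its hole in the rack is the 54 mm one.
- rack: Fixed wood block 110 (x) by 290 (y) by 40 mm tall; origin: centre of underside, z up. Row of 4 round empty holes along y at x = 0: diameter 26 at y = -114, 40 at y = -59, 54 at y = +10, 68 at y = +93 (all mm). Hole floors 6 mm above the underside. Each hole has a flared steel collar on top, mouth 50 mm above the underside, 14 mm wider than the hole, to guide a tube. Own hole: 4 mm play all round.
Not all that is in view belongs to the job. Leave any black look-alike of the slim_tube alone. What is shaped like the red_mat but turquoise is not meant.

How it is judged:
At the end, for the whole second after the job is handed in: The red mat's tube is in its own hole: base within 10 mm of its centre along each rack axis, under 15 mm above the rack's underside, tilt under 10 degrees. The other tube is within 30 mm of its start, tilt under 10 degrees. No tube within 60 mm of the red mat's centre; both at rest (((x of slim_tube in the frame of rack between -0.01 and 0.01 m and y of slim_tube in the frame of rack between -0.069 and -0.049 m and z of slim_tube in the frame of rack below 0.015 m and angle between each of slim_tube, wide_tube's own z axis and vertical below 0.17 rad and distance of wide_tube from where it was at the start of the episode below 0.03 m) or (x of wide_tube in the frame of rack between -0.01 and 0.01 m and y of wide_tube in the frame of rack between 0 and 0.02 m and z of wide_tube in the frame of rack below 0.015 m and angle between each of wide_tube, slim_tube's own z axis and vertical below 0.17 rad and distance of slim_tube from where it was at the start of the episode below 0.03 m)) and horizontal distance between each of slim_tube, wide_tube and red_mat above 0.06 m and linear speed of each of slim_tube, wide_tube below 0.02 m/s); the robot touches nothing.
It also fails if it takes over 40 s, if anything falls off the work surface, if the arm or the gripper's body presses on something with over 40 N, if the wrist force passes 120 N, or if a joint passes its speed limit or range.

## Robot

A 6-joint arm with a two-finger parallel gripper is mounted at the origin on the work surface. World frame = base frame: x ahead of the robot, y to its left, z up, the work surface at z = 0. Lengths are in m, angles in rad, forces in N, time in s.
With the tool pointing down it reaches from about 0.325 to 1 m from the base axis. Payload 5.1 kg.
Tool frame: the origin (TCP) lies midway between the tips of the shut fingers; the grasp point (between the pads) lies 19 mm behind it; z points along the fingers, y is the line along which they close (so a half turn about z gives the same grasp; the last joint's range is limited). The gripper opens to 85 mm and grips with 20 to 120 N. Pads are 22 mm wide; open, the fingers measure 114 mm over their backs; the gripper's body (76 mm by 85 mm) begins 54 mm behind the grasp point. The pads swing forward as they close: fully open they stand 13 mm farther back than shut.
Start: joints at [-1.43, 0.124, 1.65, -0, 1.367, -0.083], TCP at [0.144, -0.634, 0.231] pointing down, gripper open.
Joint ranges: [-2.61, 2.61], [-1.02, 2.33], [0.03, 2.71], [-1.35, 4.49], [0.32, 2.68], [-2.91, 2.91]. Speed limits (rad/s): [2.57, 2.57, 3.14, 3.14, 3.14, 3.14].

## Interface

Orientations are given as a unit quaternion [w, x, y, z].
In Python, from station import manip, optics, order gives the robot as it stands.
- The arm moves only by the tool step_arm, never from a script. Its argument "plan" is a list of rows, each a list of 2 entries, a list of its own where there are three numbers: the shift along the tool's x, y, z as a fraction of full scale, then the turn, a rotation vector about the tool's x, y, z as a fraction of full scale. A call has 1 to 5 rows; each row is the pose to reach, as a shift and turn from the pose commanded when the call began, along the tool's axes at that moment; what a row does not reach only later rows make up. Full scale, the value 1, is 0.25 m for a shift and 45 degrees for a turn. A row lasts 1/12 s, in which the tool goes at most 41.7 mm and 7.16 degrees, less where a joint would pass 70% of its speed; a pose out of reach is approached as far as the arm can. A call with a number of a shift or a turn outside -1 to 1 is refused whole. A call with a gripper value outside its range is refused whole. "jaw" is the opening in per cent of the stroke, from 0 (shut) to 100 (fully open), set as the call begins (left out, the last holds). The fingers move at their own pace and stop on an object; "force" is the grip in N (left out, the last holds). Time passes only in rows, so rows that repeat a pose let the fingers close. It gives the time, the measured TCP pose, the force, the opening and the grip force at its end, in the units of the state.
- manip.observe(): the state, without advancing time (a new reading comes with each control period).
- optics.snapshot(name): name is "scene" or "top" or "wrist"; returns (picture, depth): 420x560x3 uint8, red, green, blue; 420x560 float32, m along the optical axis (not along the pixel's ray), 0 where there is no reading.
- optics.calibration(name): a dict with "mtx" (3x3 intrinsics, pixels), "R" (3x3) and "t" (3): a world point X has camera coordinates R X + t. Camera axes: x right, y down, z forward; pixel columns grow to the right and rows downward; lengths in m; the calibration is good to about 2 mm. A picture is of the moment at which its call begins: read the wrist's pose just before it. calibration takes no time and is no camera call; for the wrist camera it gives the pose at the moment of the call.
- order.hand_in(): hands the job in; it is judged then, once.
The state is a dict: "time": time; "qpos": joint angles; "qvel": joint speeds; "joint_efforts": joint torques, N m; "ee_pos": TCP position; "tcp_rot": TCP orientation; "ft_force": force on the tool from outside, world axes, zero at the start; "moment": the same for the moment, N m; "gripper_width": finger opening in m; "grip_force": force on a finger pad.
Only numpy, scipy, OpenCV 4.12 (cv2) and the standard library are available. Lean on these libraries where they do the work, as an engineer would, in place of code of your own. Each camera call takes 0.05 s, during which the arm holds its last target. There are 200 camera calls.

## Working session

There is one attempt and no reset: what is moved stays moved. The work goes in short steps, Python scripts to look and compute and a tool call to move; the robot and the scene stay as the last step left them, time stands still between calls to the robot, and variables do not carry over. Pictures are saved under pics/ and viewed, at most 10 in all, crops included, and the job is handed in when it is done.

Besides the shell and the picture viewer there is one more tool, called after "Call:" as name(argument=value, ...) on one line, values as JSON. step_arm: Moves the arm, as the interface text tells. Shift numbers are shares of 0.25 m and turn numbers shares of 45 degrees, none past 1 either way. Its arguments: {"type":"object","properties":{"plan":{"type":"array"},"jaw":{"type":"number"},"force":{"type":"number"}},"required":["plan"]}

```bash
mkdir -p pics
cat > h.py <<'E'
import numpy as np, cv2
from station import manip, optics, order
def snap(n,f):
    c=optics.calibration(n); p,d=optics.snapshot(n)
    np.savez('pics/'+f+'.npz',p=p,d=d,K=c['mtx'],R=c['R'],t=c['t']); cv2.imwrite('pics/'+f+'.png',p[:,:,::-1]); return p,d,c
def ray(f,u,v,z=None):
    a=np.load('pics/'+f+'.npz'); r=np.linalg.inv(a['K'])@[u,v,1.]; C=-a['R'].T@a['t']; w=a['R'].T@r
    return C+w*(a['d'][int(v),int(u)] if z is None else (z-C[2])/w[2])
E
python3 - <<'E'
from h import *
snap('top','top0');snap('scene','scene0')
s=manip.observe();print(s['ee_pos'],s['tcp_rot'],s['time'],s['ft_force'])
E
```

```text
[ 0.14412635 -0.63325166  0.23016776] [-9.65504944e-04  9.93746604e-01  1.11654621e-01 -3.50499931e-05] 0.1 [-0.10258277  0.37411863 -0.06133355]
```

View pics/top0.png

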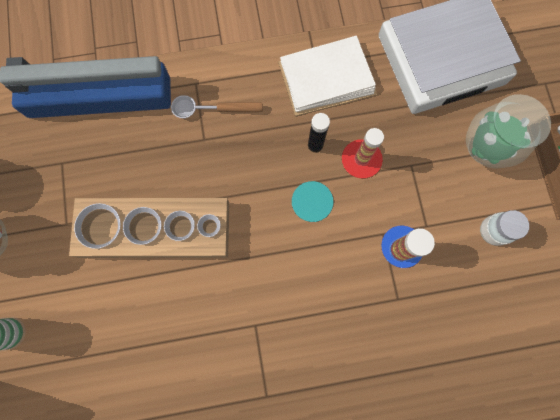

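View pics/scene0.png

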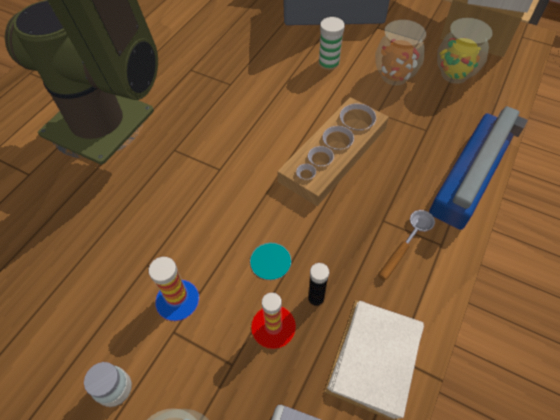

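Top view: the slim tube (cap 374,138) is on the red mat (362,159), and the wide tube (cap 419,242) is on the blue mat (403,246). The black look-alike is at (318,135), the turquoise mat at (313,201), and the rack holes run from (97,227) to (209,226), with the 40 mm hole at (180,226). The slim tube is the one meant, because it is the one on red; an enlarged crop will confirm it.

Run:
```python
from h import *
np.set_printoptions(precision=4,suppress=True)
p=cv2.imread('pics/top0.png')
a=cv2.resize(p[95:275,285:445],None,fx=3.2,fy=3.2,interpolation=cv2.INTER_CUBIC)[:,:]
b=cv2.resize(p[185:270,60:240],None,fx=4.4,fy=4.4,interpolation=cv2.INTER_CUBIC)
cv2.imwrite('pics/ca.png',a);cv2.imwrite('pics/cb.png',b)
for n,u,v,z in [('cap',374,138,.123),('mat',362,159,.003),('cap w',419.5,242,.123),('blue',403,246,.003),('h26',209,226,.05),('h40',180,226,.05),('h54',142.5,226.5,.05),('h68',97.5,227,.05),('black',320,122,.123)]:
    print(n,ray('top0',u,v,z),ray('top0',u,v))
a=np.load('pics/top0.npz');print(-a['R'].T@a['t'])
```

```text
cap [ 0.6378 -0.2526  0.123 ] [ 0.6379 -0.2527  0.1227]
mat [ 0.6396 -0.255   0.003 ] [ 0.6285 -0.2453  0.0402]
cap w [ 0.4449 -0.2873  0.123 ] [ 0.4449 -0.2874  0.1227]
blue [ 0.4513 -0.2961  0.003 ] [ 0.445  -0.2673  0.0951]
h26 [0.5475 0.0652 0.05  ] [0.5562 0.0713 0.0061]
h40 [0.5569 0.1182 0.05  ] [0.5663 0.1275 0.0054]
h54 [0.5681 0.1868 0.05  ] [0.578  0.1999 0.0061]
h68 [0.5818 0.269  0.05  ] [0.5923 0.2866 0.0067]
black [ 0.6838 -0.1649  0.123 ] [ 0.6851 -0.1655  0.1199]
[ 0.3961 -0.0421  0.8163]
```

View pics/ca.png

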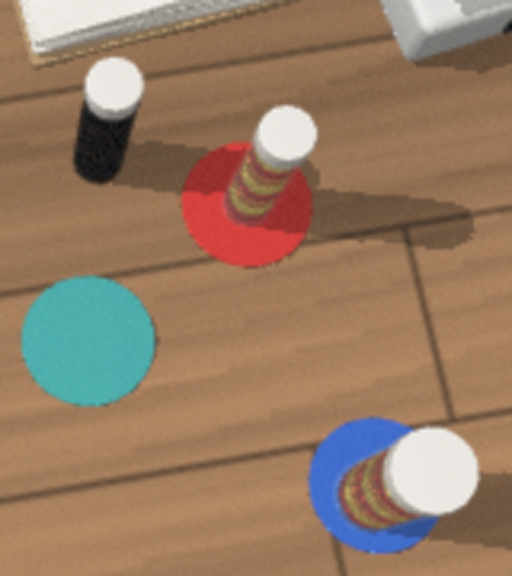

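View pics/cb.png

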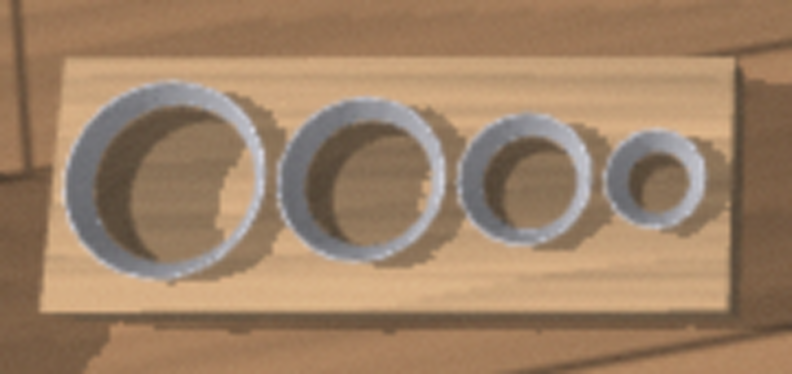

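The crop confirms it: the slim tube is alone on the red mat, the black one is separate, and the 40 mm hole is the second smallest (its mouth is at about 179.3,225.9). The heights and hole spacing match the sizes given. I'll check the path is clear and work out the moves.

```bash
cat >> h.py <<'E'
from scipy.spatial.transform import Rotation as Ro
np.set_printoptions(precision=4,suppress=True)
def go(x,y,z,yaw=None):
    "remaining shift in tool axes, share of .25 m"
    s=manip.observe(); w=s['tcp_rot']; R=Ro.from_quat([*w[1:],w[0]]).as_matrix()
    print('t',s['time'],'tcp',s['ee_pos'],'shift',R.T@(np.array([x,y,z])-s['ee_pos'])/.25,'toolz',R[:,2],'xyaw',np.degrees(np.arctan2(R[1,0],R[0,0])),'F',s['ft_force'],'w',s['gripper_width'],s['grip_force'])
E
python3 - <<'E'
from h import *
for u,v in [(510,225),(500,230),(520,115),(500,130),(450,50),(480,70),(90,70)]: print(u,v,ray('top0',u,v))
go(.638,-.253,.23)
H=np.array([ray('top0',u/4.4+60,v/4.4+185,.05)[:2] for u,v in [(655,179.5),(525,180),(361.5,180.5),(165,181)]])
Y=np.array([-.114,-.059,.01,.093]);d=np.polyfit(Y,H,1);print(d,'h40',d[1]-.059*d[0]/np.linalg.norm(d[0]),H[1],np.linalg.norm(d[0]))
print(ray('top0',374.7,137.5,.123))
E
```

```text
510 225 [ 0.4498 -0.473   0.0742]
500 230 [ 0.4444 -0.455   0.0699]
520 115 [ 0.6302 -0.5089  0.1367]
500 130 [ 0.6095 -0.4669  0.1364]
450 50 [ 0.8077 -0.4548  0.0749]
480 70 [ 0.7561 -0.502   0.0741]
90 70 [0.8714 0.2365 0.0987]
t 0.1 tcp [ 0.1441 -0.6333  0.2302] shift [ 2.2638 -1.0447  0.003 ] toolz [-0.0003  0.0019 -1.    ] xyaw 12.821410038750164 F [-0.1026  0.3741 -0.0613] w 0.08540620310136067 0.0
[[0.1713 0.9832]
 [0.5674 0.1774]] h40 [0.5573 0.1193] [0.5573 0.1194] 0.9979835802686163
[ 0.6385 -0.254   0.123 ]
```

Call:
step_arm(plan=[[[0.15,-0.07,0],[0,0,0]],[[0.3,-0.14,0],[0,0,0]],[[0.45,-0.21,0],[0,0,0]],[[0.6,-0.28,0],[0,0,0]],[[0.75,-0.35,0],[0,0,0]]], jaw=100, force=40)

```text
time: 0.52
ee_pos: [0.3086, -0.5053, 0.2308]
tcp_rot: [-0.0, 0.994, 0.111, -0.0]
ft_force: [0.9, -1.0, 0.1]
gripper_width: 0.0853
grip_force: 0.0
```

Call:
step_arm(plan=[[[0.15,-0.07,0],[0,0,0]],[[0.3,-0.14,0],[0,0,0]],[[0.45,-0.21,0],[0,0,0]],[[0.6,-0.28,0],[0,0,0]],[[0.75,-0.35,0],[0,0,0]]])

```text
time: 0.93
ee_pos: [0.4721, -0.3782, 0.2309]
tcp_rot: [-0.0, 0.994, 0.112, -0.0]
ft_force: [0.2, 0.2, 0.0]
gripper_width: 0.0854
grip_force: 0.0
```

Call:
step_arm(plan=[[[0.15,-0.07,0],[0,0,0]],[[0.3,-0.14,0],[0,0,0]],[[0.45,-0.21,0],[0,0,0]],[[0.6,-0.28,0],[0,0,0]],[[0.7,-0.33,0],[0,0,0]]])

```text
time: 1.35
ee_pos: [0.6255, -0.2578, 0.2306]
tcp_rot: [-0.001, 0.994, 0.113, -0.0]
ft_force: [-0.1, -0.5, 0.3]
gripper_width: 0.0857
grip_force: 0.0
```

Run:
```python
from h import *
go(.638,-.2535,.23)
snap('wrist','w1'); go(.638,-.2535,.068)
```

```text
t 1.35 tcp [ 0.6255 -0.2578  0.2306] shift [ 0.0527 -0.0055  0.0023] toolz [-0.0002  0.001  -1.    ] xyaw 12.94179970579935 F [-0.1394 -0.5334  0.2593] w 0.08567223471767067 0.0
t 1.4 tcp [ 0.6279 -0.2551  0.2303] shift [0.0393 0.0047 0.6495] toolz [ 0.0017  0.003  -1.    ] xyaw 13.10668531195452 F [-0.7146  2.1988  0.1219] w 0.0856630017313442 0.0
```

View pics/w1.png

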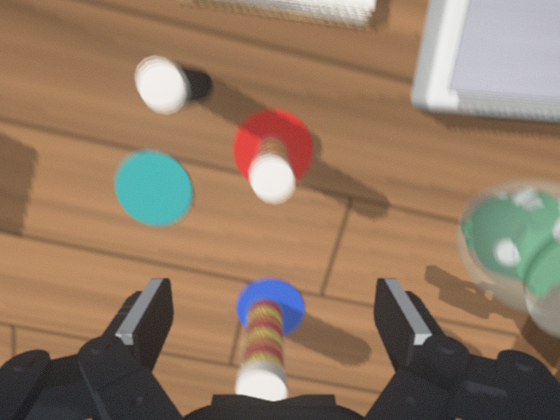

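The wrist picture shows the slim cap at (272,178) on the red mat. It was taken with the arm still moving, so I'll settle over the tube and measure it again.

Call:
step_arm(plan=[[[0.04,0.005,0.1],[0,0,0]],[[0.04,0.005,0.1],[0,0,0]],[[0.04,0.005,0.1],[0,0,0]],[[0.04,0.005,0.1],[0,0,0]]])

```text
time: 1.73
ee_pos: [0.6327, -0.26, 0.2061]
tcp_rot: [-0.0, 0.994, 0.111, -0.001]
ft_force: [-0.2, -0.3, 0.9]
gripper_width: 0.0855
grip_force: 0.0
```

Run:
```python
from h import *
p,d,c=snap('wrist','w2')
r=p.astype(int); m=((r.min(2)>150)&(r.max(2)-r.min(2)<30)).astype(np.uint8)
n,l,s,ce=cv2.connectedComponentsWithStats(m)
for i in range(1,n):
    if 300<s[i,4]<8000: print(s[i],ce[i],ray('w2',*ce[i],.123),ray('w2',*ce[i]))
cv2.imwrite('pics/w2m.png',m*255)
go(.638,-.2535,.068)
```

```text
[ 188    0  192   30 2739] [315.8043   9.6134] [ 0.7579 -0.2576  0.123 ] [ 0.7781 -0.2644  0.0187]
[ 121   75   52   54 2157] [146.5549 101.4112] [ 0.6873 -0.1704  0.123 ] [ 0.6869 -0.1694  0.1199]
[ 245  175   48   50 1783] [268.2928 200.3253] [ 0.6422 -0.2562  0.123 ] [ 0.6418 -0.2563  0.1217]
[525 206  35  24 471] [541.242  216.9023] [ 0.6718 -0.4387  0.123 ] [ 0.6637 -0.4762  0.0799]
[506 263  30  26 566] [519.894  275.4329] [ 0.6271 -0.4446  0.123 ] [ 0.6195 -0.4622  0.1033]
t 1.7833 tcp [ 0.6329 -0.2603  0.207 ] shift [ 0.0257 -0.0223  0.556 ] toolz [ 0.0003 -0.0003 -1.    ] xyaw 12.769265640422896 F [1.2209 0.5924 0.2749] w 0.08508713049330362 0.0
```

View pics/w2.png

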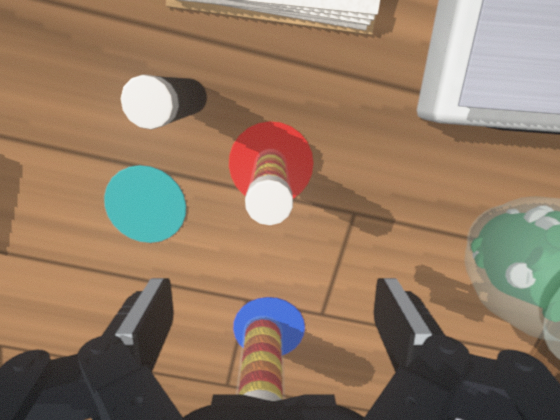

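Still image: slim cap at (268,200), giving (0.642,-0.256), against (0.6385,-0.254) from the top camera. I'll use the mean, (0.640,-0.255), go down and grip.

Call:
step_arm(plan=[[[0.032,-0.014,0.05],[0,0,0]],[[0.032,-0.014,0.2],[0,0,0]],[[0.032,-0.014,0.35],[0,0,0]],[[0.032,-0.014,0.48],[0,0,0]],[[0.032,-0.014,0.556],[0,0,0]]])

```text
time: 2.2
ee_pos: [0.6381, -0.2535, 0.0626]
tcp_rot: [-0.002, 0.994, 0.111, -0.002]
ft_force: [-0.9, -0.2, -0.4]
gripper_width: 0.0856
grip_force: 0.0
```

Call:
step_arm(plan=[[[0,0,0],[0,0,0]],[[0,0,0],[0,0,0]],[[0,0,0],[0,0,0]],[[0,0,0],[0,0,0]],[[0,0,0],[0,0,0]]], jaw=20, force=40)

```text
time: 2.62
ee_pos: [0.6422, -0.2552, 0.0706]
tcp_rot: [0.001, 0.994, 0.112, 0.002]
ft_force: [-0.5, 1.3, 3.5]
gripper_width: 0.0312
grip_force: 39.4
```

Call:
step_arm(plan=[[[0,0,0],[0,0,0]],[[0,0,0],[0,0,0]],[[0,0,0],[0,0,0]],[[0,0,0],[0,0,0]],[[0,0,0],[0,0,0]]])

```text
time: 3.03
ee_pos: [0.6422, -0.2552, 0.0706]
tcp_rot: [0.001, 0.994, 0.112, 0.002]
ft_force: [0.1, 1.2, 6.4]
gripper_width: 0.0315
grip_force: 39.6
```

Call:
step_arm(plan=[[[0,0,-0.08],[0,0,0]],[[0,0,-0.2],[0,0,0]],[[0,0,-0.35],[0,0,0]],[[0,0,-0.5],[0,0,0]],[[0,0,-0.6],[0,0,0]]], force=60)

```text
time: 3.45
ee_pos: [0.6414, -0.2549, 0.2223]
tcp_rot: [0.001, 0.994, 0.112, 0.002]
ft_force: [0.0, 0.0, 0.2]
gripper_width: 0.0308
grip_force: 59.3
```

Run:
```python
from h import *
go(.5573,.1193,.22)
```

```text
t 3.45 tcp [ 0.6414 -0.2549  0.2223] shift [ 0.0041 -1.5343  0.0039] toolz [ 0.0048 -0.0025 -1.    ] xyaw 12.82586264612486 F [0.0097 0.0034 0.1597] w 0.030846447820587906 59.32007074356079
```

Call:
step_arm(plan=[[[0,-0.08,0],[0,0,0]],[[0,-0.2,0],[0,0,0]],[[0,-0.34,0],[0,0,0]],[[0,-0.48,0],[0,0,0]],[[0,-0.62,0],[0,0,0]]])

```text
time: 3.87
ee_pos: [0.6053, -0.1021, 0.2176]
tcp_rot: [0.0, 0.994, 0.111, 0.0]
ft_force: [0.6, -0.9, -1.6]
gripper_width: 0.0305
grip_force: 59.5
```

Call:
step_arm(plan=[[[0,-0.14,0],[0,0,0]],[[0,-0.28,0],[0,0,0]],[[0,-0.42,0],[0,0,0]],[[0,-0.56,0],[0,0,0]],[[0,-0.7,0],[0,0,0]]])

```text
time: 4.28
ee_pos: [0.5665, 0.0688, 0.2178]
tcp_rot: [0.0, 0.994, 0.112, 0.0]
ft_force: [1.0, 0.7, -0.7]
gripper_width: 0.031
grip_force: 59.5
```

Call:
step_arm(plan=[[[0,-0.12,0],[0,0,0]],[[0,-0.18,0],[0,0,0]],[[0,-0.21,0],[0,0,0]],[[0,-0.21,0],[0,0,0]],[[0,-0.21,0],[0,0,0]]])

```text
time: 4.7
ee_pos: [0.5556, 0.1181, 0.2175]
tcp_rot: [0.0, 0.994, 0.112, 0.0]
ft_force: [-0.3, -0.4, -1.3]
gripper_width: 0.0306
grip_force: 59.5
```

Run:
```python
from h import *
go(.5573,.1193,.12)
snap('wrist','w3');snap('top','t3')
go(.5573,.1193,.12)
w=cv2.imread('pics/w3.png');t=cv2.imread('pics/t3.png')
t=cv2.resize(t[100:275,60:260],(400,350))
o=np.zeros((420,800,3),np.uint8);o[:,:400]=w[:,80:480];o[:350,400:]=t
cv2.imwrite('pics/c3.png',o)
```

```text
t 4.7 tcp [0.5556 0.1181 0.2175] shift [ 0.0073 -0.0034  0.3901] toolz [ 0.0005 -0.0006 -1.    ] xyaw 12.839101874259928 F [-0.3143 -0.4157 -1.3465] w 0.030597993314377202 59.49877917766571
t 4.8 tcp [0.5558 0.1174 0.2174] shift [ 0.0073 -0.0062  0.3895] toolz [ 0.0002 -0.0004 -1.    ] xyaw 12.75112294794502 F [-0.4441 -0.0885 -0.9005] w 0.030703440842487318 59.49861824512482
```

View pics/c3.png

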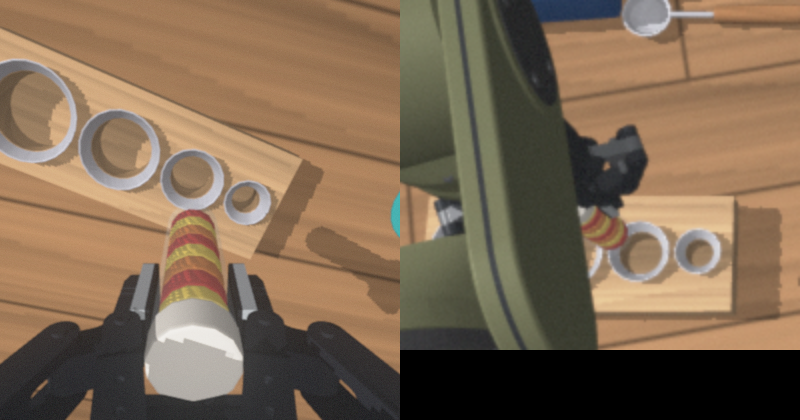

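Left is the wrist view: the 40 mm mouth is at about (193,180) in the crop (full image 273,180), with the tube held upright below it. Right is the top view: the tube's bottom is just beside the 40 mm collar. I'll measure the hole and the tube's axis from the wrist picture.

Run:
```python
from h import *
from scipy.optimize import least_squares
print('h40',ray('w3',273,180,.05),'h26',ray('w3',327,203,.05),'h54',ray('w3',199.5,150,.05))
a=np.load('pics/w3.npz');P=[];
for v in range(215,300,3):
    for u in range(235,315,2):
        if a['d'][v,u]>0:
            q=ray('w3',u,v)
            if q[2]>.145 and np.hypot(q[0]-.556,q[1]-.118)<.035: P.append(q)
P=np.array(P);print(len(P),P.min(0),P.max(0))
f=lambda k:np.hypot(P[:,0]-k[0]-k[2]*(P[:,2]-.2),P[:,1]-k[1]-k[3]*(P[:,2]-.2))-.016
r=least_squares(f,[.55,.118,0,0],loss='soft_l1',f_scale=.001);print('tube at z=.2, slope',r.x,np.abs(r.fun).mean())
```

```text
h40 [0.558  0.1168 0.05  ] h26 [0.5479 0.0637 0.05  ] h54 [0.57   0.1853 0.05  ]
944 [0.5533 0.1015 0.1487] [0.5703 0.1346 0.2554]
tube at z=.2, slope [ 0.5536  0.116   0.0054 -0.0032] 0.0003049122543467491
```

Call:
step_arm(plan=[[[0.018,0,0.05],[0,0,0]],[[0.018,0,0.17],[0,0,0]],[[0.018,0,0.29],[0,0,0]],[[0.018,0,0.36],[0,0,0]],[[0.018,0,0.38],[0,0,0]]])

```text
time: 5.22
ee_pos: [0.5571, 0.1182, 0.1167]
tcp_rot: [0.0, 0.994, 0.111, -0.004]
ft_force: [-1.2, -0.6, -2.0]
gripper_width: 0.0308
grip_force: 59.5
```

Call:
step_arm(plan=[[[0,0,0.02],[0,0,0]],[[0,0,0.04],[0,0,0]],[[0,0,0.06],[0,0,0]],[[0,0,0.08],[0,0,0]],[[0,0,0.1],[0,0,0]]])

```text
time: 5.63
ee_pos: [0.5608, 0.1196, 0.0981]
tcp_rot: [-0.0, 0.994, 0.112, 0.001]
ft_force: [0.8, 0.3, -1.3]
gripper_width: 0.0308
grip_force: 59.5
```

No contact force so far, and the base is inside the bore. I'll keep going down.

Call:
step_arm(plan=[[[0,0,0.02],[0,0,0]],[[0,0,0.04],[0,0,0]],[[0,0,0.06],[0,0,0]],[[0,0,0.08],[0,0,0]],[[0,0,0.09],[0,0,0]]])

```text
time: 6.05
ee_pos: [0.5594, 0.1195, 0.0738]
tcp_rot: [0.0, 0.994, 0.112, -0.001]
ft_force: [-0.1, -0.3, -1.2]
gripper_width: 0.0306
grip_force: 59.5
```

Call:
step_arm(plan=[[[0,0,0.004],[0,0,0]],[[0,0,0.008],[0,0,0]],[[0,0,0.012],[0,0,0]],[[0,0,0.012],[0,0,0]],[[0,0,0.012],[0,0,0]]])

```text
time: 6.47
ee_pos: [0.5601, 0.1196, 0.0737]
tcp_rot: [-0.0, 0.994, 0.112, -0.0]
ft_force: [-4.7, -0.6, 8.6]
gripper_width: 0.0307
grip_force: 60.4
```

It touches the floor with 8.6 N at the expected height. Release and retreat.

Call:
step_arm(plan=[[[0,0,-0.006],[0,0,0]],[[0,0,-0.006],[0,0,0]],[[0,0,-0.006],[0,0,0]]], force=20)

```text
time: 6.72
ee_pos: [0.5604, 0.1196, 0.0737]
tcp_rot: [-0.0, 0.994, 0.112, 0.001]
ft_force: [-0.9, 0.2, 1.8]
gripper_width: 0.0311
grip_force: 59.7
```

Call:
step_arm(plan=[[[0,0,0],[0,0,0]],[[0,0,0],[0,0,0]],[[0,0,0],[0,0,0]],[[0,0,0],[0,0,0]],[[0,0,0],[0,0,0]]], jaw=80)

```text
time: 7.13
ee_pos: [0.5599, 0.1195, 0.0732]
tcp_rot: [-0.0, 0.994, 0.112, -0.0]
ft_force: [-0.4, 0.6, 0.2]
gripper_width: 0.0683
grip_force: 0.0
```

Call:
step_arm(plan=[[[0,0,-0.08],[0,0,0]],[[0,0,-0.2],[0,0,0]],[[0,0,-0.35],[0,0,0]],[[0,0,-0.5],[0,0,0]],[[0,0,-0.55],[0,0,0]]])

```text
time: 7.55
ee_pos: [0.5627, 0.1199, 0.2178]
tcp_rot: [-0.0, 0.994, 0.112, 0.005]
ft_force: [1.7, 0.5, 1.3]
gripper_width: 0.0685
grip_force: 0.0
```

Call:
step_arm(plan=[[[-0.1,0,0],[0,0,0]],[[-0.2,0,0],[0,0,0]],[[-0.3,0,0],[0,0,0]],[[-0.3,0,0],[0,0,0]],[[-0.3,0,0],[0,0,0]]])

```text
time: 7.97
ee_pos: [0.4861, 0.1027, 0.2105]
tcp_rot: [-0.0, 0.994, 0.112, 0.0]
ft_force: [0.6, -0.7, 0.3]
gripper_width: 0.0684
grip_force: 0.0
```

Run:
```python
from h import *
go(0.5,.1,.2)
snap('wrist','w4');snap('scene','s4')
w=cv2.imread('pics/w4.png');t=cv2.imread('pics/s4.png')
o=np.zeros((420,800,3),np.uint8);o[:,:400]=w[:,80:480];o[:,400:]=t[:,80:480]
cv2.imwrite('pics/c4.png',o)
a=np.load('pics/w4.npz')
p=a['p'].astype(int); m=((p.min(2)>150)&(p.max(2)-p.min(2)<30)).astype(np.uint8)
n,l,s,ce=cv2.connectedComponentsWithStats(m)
for i in range(1,n):
    if 300<s[i,4]<8000: print(s[i],ce[i],ray('w4',*ce[i],.126),ray('w4',*ce[i]))
```

```text
t 7.9667 tcp [0.4861 0.1027 0.2105] shift [0.0519 0.023  0.0421] toolz [ 0.0004  0.0001 -1.    ] xyaw 12.812380166533211 F [ 0.5686 -0.6953  0.2801] w 0.06841348731013923 0.0
[  30    0  115   77 1136] [106.0854  50.9947] [0.5636 0.219  0.126 ] [0.5616 0.2718 0.0053]
[ 147   12   90   97 1354] [204.6137  73.9926] [0.564  0.1608 0.126 ] [0.5622 0.1823 0.0067]
[ 238   60   69   73 2833] [271.9651  99.3307] [0.5589 0.1184 0.126 ] [0.5589 0.1184 0.1261]
```

View pics/c4.png

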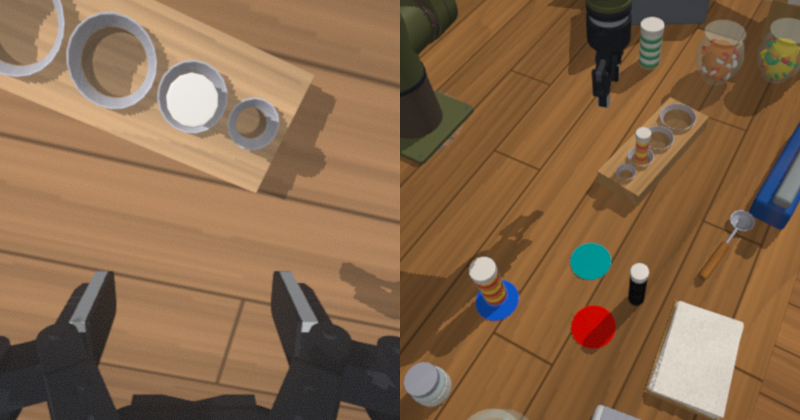

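The slim tube stands upright in the 40 mm hole (wrist crop 193,98). Its cap is at z = 0.126, so its base is on the hole floor. The wide tube is untouched on blue, the red mat is empty, and the gripper is clear.

```bash
python3 -c "
from station import order
print(order.hand_in())"
```

```text
the job is handed in; nothing more can be done
None
```

The slim tube from the red mat now stands upright on the floor of the 40 mm hole, the wide tube is untouched on the blue mat, and the job was handed in at about 8 s; the hand-in gave no verdict.

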